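# Hold a clip open over the sign

## Task

Gently close the wooden tester box by lowering its open hinged lid all the way down. Then take the orange spring clip off its little rack, squeeze it wide open and hold it gaping over about the middle of the top edge of the sign board behind the box, one jaw clear of the board on each side, so that I can slip a price slip in; finish still holding it open like that and do not let go. Do not strike or lean on the sign, and leave the candle jar, spray bottle and tree ornament where they stand.

Things in the scene. Friction and masses are not known exactly. Their poses are not given: they have to be found in the camera images.
- box: Open-topped wooden tester box with tins inside, fixed, 110 (x) x 150 (y) x 55 mm high; origin at the centre of its underside, x from its front edge to the hinge side, z up; its yaw varies. The lid's hinge runs along the far (+x) top rim; the sign board stands behind it, mid-plane 50 mm beyond the hinge line, on a 25 mm high foot.
- lid (a joint): Lid angle, rad: 0 fully closed (flat on the box), grows as it opens; starts at 0.9 to 1.4. Stiff hinge: the lid stays where it is left and moves with 1 to 3 N at its free edge. Lid: 110 x 150 x 8 mm wooden board, green panel on its outer face, a 12 x 30 x 4 mm brass tab projecting from the middle of its free edge.
- lid_hinge (a point): On the hinge line at the middle of the lid's rear edge, level with the lid's lower face (55.5 mm above the counter). The frame turns with the lid: -x runs from the hinge to the free edge, z is out of the lid's outer (upper when closed) face, y along the hinge.
- lid_edge (a point): Middle of the lid's free edge on its outer face: 110 mm from the hinge, 8 mm above the lower face. Turns with the lid.
- sign_top (a point): Middle of the top edge of the sign board (white stiff board with green pictures, 4 mm thick in x, 120 mm wide in y, top edge 150 mm above the counter, rigidly fixed to the box). x is normal to the board, pointing away from the box; y along the edge; z up.
- rack: Clip rack, fixed: dark wooden foot 60 (x) x 110 (y) x 16 mm with an upright steel strip 4 mm thick (x), 90 mm wide (y), its top edge 71 mm above the counter. Origin at the centre of the underside, y along the strip.
- clip: Orange spring clip (big clothes peg), 96 mm tall, 24 wide, 50 g, biting the rack strip's top edge, jaws down, levers up. Origin on the pivot, 104 mm up at the start; z to the levers, y along the pivot, x across; it turns with the +x half. Round lever ends (radius 5 mm) are centred 45 mm above and 17 mm either side of the pivot: 44 mm across. At 22 mm across the jaws gape 25 mm.
- clip_jaw (a joint): Angle between the clip's halves, rad: 0 as it bites the rack (jaws parallel, 4 mm apart), -0.09 shut on nothing, grows as it opens, at most 0.75. Gap at the jaw tips: about 4 mm + 45 mm x angle; wide open means 0.2 or more, about 0.45 is comfortable. Squeezing the lever ends opens it (4 N to start, 8 N wide open), both halves turning about equally; it springs shut when let go.
- jaw_tip_a (a point): Inner lower corner of the jaw of the half on the clip's +x side, at mid width, 46 mm below the pivot.
- jaw_tip_b (a point): The same on the other half (-x side).
- candle: Bystander: amber candle jar with wooden lid, 70 mm diameter, 75 mm tall, origin at the centre of its underside. It stands on one side of the box and the clip rack on the other; which is where varies.
- spray: Bystander: green glass spray bottle with black cap, 38 mm diameter, 140 mm tall, origin under its centre.
- tree: Bystander: black fir-tree ornament, 60 mm diameter, 115 mm tall, origin under its centre.
Not all that is in view belongs to the job. Several things have the shape of the box; the one meant has the colours described above.

How it is judged (in metres and radians):
On the way, in this order (a step that is already met when the one before it is completed fails the run):
1. the lid is fully closed while the clip is still on its rack (value of joint lid below 0.05 rad and distance between clip and rack below 0.13 m), for 0.2 s.
2. the clip is off its rack, carried by the fingers, the lid still closed (value of joint lid below 0.05 rad and height (world z) of clip above 0.14 m and contact force between clip and rack below 0.1 N and contact force between the fingers and clip above 1 N), for 0.2 s.
At the end, for the whole second after the job is handed in: Lid under 0.05 rad; clip at rest in the fingers, open 0.2 rad or more, jaw tips on opposite sides of the board, 5 to 25 mm from its mid-plane, 5 to 40 mm below its top edge, within 30 mm of its middle, in line within 0.35 rad, under 0.5 N on the display; bystanders upright (value of joint lid below 0.05 rad and ((x of jaw_tip_a in the frame of sign_top between 0.005 and 0.025 m and x of jaw_tip_b in the frame of sign_top between -0.025 and -0.005 m) or (x of jaw_tip_b in the frame of sign_top between 0.005 and 0.025 m and x of jaw_tip_a in the frame of sign_top between -0.025 and -0.005 m)) and value of joint clip_jaw above 0.2 rad and z of jaw_tip_a in the frame of sign_top between -0.04 and -0.005 m and y of jaw_tip_a in the frame of sign_top between -0.03 and 0.03 m and z of jaw_tip_b in the frame of sign_top between -0.04 and -0.005 m and y of jaw_tip_b in the frame of sign_top between -0.03 and 0.03 m and angle between the y axis of clip and the y axis of sign_top, either way round below 0.35 rad and contact force between the fingers and clip above 2 N and contact force between clip and box below 0.5 N and linear speed of clip below 0.03 m/s and angle between each of candle, spray, tree's own z axis and vertical below 0.2 rad); the arm keeps its last pose, push and grip.
It fails at once if the candle jar is pushed more than 20 mm or knocked over (distance of candle from where it was at the start of the episode above 0.02 m or angle between candle's own z axis and vertical above 0.3 rad).
It fails at once if the spray bottle is pushed more than 20 mm or knocked over (distance of spray from where it was at the start of the episode above 0.02 m or angle between spray's own z axis and vertical above 0.3 rad).
It fails at once if the tree ornament is pushed more than 20 mm or knocked over (distance of tree from where it was at the start of the episode above 0.02 m or angle between tree's own z axis and vertical above 0.3 rad).
It fails at once if the lid is slammed (edge faster than about 0.5 m/s) (velocity of joint lid below -4.5 rad/s).
It fails at once if the sign board is pressed or struck with more than 20 N (contact force between sign and the fingers above 20 N or contact force between sign and clip above 20 N).
It also fails if it takes over 58 s, if anything falls off the work surface, if the arm or the gripper's body presses on something with over 40 N, if the wrist force passes 120 N, or if a joint passes its speed limit or range.

## Robot

A 6-joint arm with a two-finger parallel gripper is mounted at the origin on the work surface. World frame = base frame: x ahead of the robot, y to its left, z up, the work surface at z = 0. Lengths are in mm, angles in degrees, forces in N, time in s.
With the tool pointing down it reaches from about 300 to 850 mm from the base axis. Payload 4.2 kg.
Tool frame: the origin (TCP) lies at the very end of the fingers, on their centre line; the grasp point (between the pads) lies 19 mm behind it; z points along the fingers, y is the direction in which the jaws open and shut (so a half turn about z gives the same grasp; the last joint's range is limited). The gripper opens to 91 mm and grips with 3 to 60 N. Pads are 32 mm wide; open, the fingers measure 118 mm over their backs; the gripper's body (76 mm by 178 mm) begins 60 mm behind the grasp point.
Start: joints at [73.51, 18.312, 89.639, -0, 72.044, -1.146], TCP at [152.153, 554.52, 213.976] pointing down, gripper open.
Joint ranges: [-177.97, 177.97], [-48.28, 115.42], [12.27, 149.76], [-77.06, 257.06], [2.81, 150.46], [-146.56, 146.56]. Speed limits (degrees/s): [147.25, 147.25, 180, 180, 180, 180].

## Interface

Orientations are given as [roll, pitch, yaw] about the fixed x, y, z axes, in that order (R = Rz(yaw) Ry(pitch) Rx(roll)).
In Python, from workcell import monitor, eyes, job gives the robot as it stands.
- The arm moves only by the tool move_arm, never from a script. Its argument "increments" is a list that holds one entry, the list of rows, each a list of 7 numbers: the opening, from 0 (shut) to 1 (fully open), then the shift along the tool's x, y, z in cm, then the turn, a rotation vector about the tool's x, y, z in rad. In form: [[[jaw, x, y, z, ax, ay, az], ...]]. A call has 1 to 12 rows; each row shifts and turns the pose as measured when the row begins, along the tool's axes as they then stand; what a row does not reach is not made up. A row lasts 1/8 s, in which the tool goes at most 62.5 mm and 10.7 degrees, less where a joint would pass 70% of its speed; a pose out of reach is approached as far as the arm can. A call is refused whole if a number of a shift passes 6.25 or a number of a turn 0.188, either way. A call with a gripper value outside its range is refused whole. The fingers move at their own pace and stop on an object; "force" is the grip in N (left out, the last holds). Time passes only in rows, so rows that do not move let the fingers close. It gives the time, the measured TCP pose, the force and the opening at its end, in the units of the state.
- monitor.state(): the state, without advancing time (a new reading comes with each control period).
- eyes.grab_frame(name): name is "scene" or "side" or "wrist"; returns a dict with "color" (384x512x3 uint8, red, green, blue), "z_map" (384x512 float32, mm along the optical axis (not along the pixel's ray), 0 where there is no reading), "camera_matrix" (3x3 intrinsics, pixels), "dist_coeffs" ([k1, k2, p1, p2, k3] as OpenCV has them; the pictures are not rectified), "rvec" (rotation vector, rad) and "tvec" (3), from world to camera coordinates, as OpenCV has them. Camera axes: x right, y down, z forward; pixel columns grow to the right and rows downward; lengths in mm; the calibration is good to about 2 mm. A picture is of the moment at which its call begins.
- job.job_done(): hands the job in, once; it reports no verdict.
The state is a dict: "time_s": time; "qpos": joint angles; "qvel": joint speeds; "effort": joint torques, N m; "ee_pos": TCP position; "ee_rot": TCP orientation; "force": force on the tool from outside, world axes, zero at the start; "torque": the same for the moment, N m; "gripper_width": finger opening in mm.
Only numpy, scipy, OpenCV 4.12 (cv2) and the standard library are available. Lean on these libraries where they do the work, as an engineer would, in place of code of your own. Each camera call takes 0.05 s, during which the arm holds its last target. There are 200 camera calls.

## Working session

There is one attempt and no reset: what is moved stays moved. The work goes in short steps, Python scripts to look and compute and a tool call to move; the robot and the scene stay as the last step left them, time stands still between calls to the robot, and variables do not carry over. Pictures are saved under pics/ and viewed, about 8 in all and at most 12, crops included, and the job is handed in when it is done.

Besides the shell and the picture viewer there is one more tool, called in YAML: its name, and indented under it one key for each argument. move_arm: Moves the arm, as the interface text tells. Its arguments: {"type":"object","properties":{"increments":{"type":"array"},"force":{"type":"number"}},"required":["increments"]}

```bash
mkdir -p pics
cat > h.py <<'E'
import numpy as np, cv2
from workcell import monitor, eyes, job
from scipy.spatial.transform import Rotation as R
def grab(n,save=None):
    f=eyes.grab_frame(n)
    if save: cv2.imwrite('pics/'+save+'.png',f['color'][:,:,::-1])
    np.savez('last_'+n+'.npz',**{k:np.asarray(v) for k,v in f.items()})
    return f
def load(n): return dict(np.load('last_'+n+'.npz'))
def cloud(f):
    K=np.array(f['camera_matrix'],float);d=np.array(f['dist_coeffs'],float)
    h,w=f['z_map'].shape
    u,v=np.meshgrid(np.arange(w),np.arange(h))
    p=cv2.undistortPoints(np.stack([u,v],-1).reshape(-1,1,2).astype(float),K,d).reshape(h,w,2)
    z=f['z_map'].astype(float)
    C=np.dstack([p[...,0]*z,p[...,1]*z,z])
    Rm=cv2.Rodrigues(np.array(f['rvec'],float))[0];t=np.array(f['tvec'],float).ravel()
    X=(C-t)@Rm
    X[z==0]=np.nan
    return X
E
python3 - <<'E'
from h import *
a=grab('scene');b=grab('side')
cv2.imwrite('pics/a.png',a['color'][:,:,::-1]);cv2.imwrite('pics/b.png',b['color'][:,:,::-1])
for f in(a,b):
    Rm=cv2.Rodrigues(np.array(f['rvec'],float))[0];print(-Rm.T@np.array(f['tvec'],float).ravel(), (f['z_map']>0).mean())
print(monitor.state())
E
```

```text
[1242.55439689 -224.52045191  906.42409167] 0.9962259928385416
[ 456.4511434  -824.68845634  693.70434368] 0.996246337890625
{'time_s': 0.1, 'qpos': array([ 7.35107205e+01,  1.83484278e+01,  8.96982359e+01, -1.90355906e-03,
        7.20454961e+01, -1.14320712e+00]), 'qvel': array([ 0.02224226, -0.12745334, -0.00149409,  0.09642245,  0.02874643,
       -0.03512741]), 'effort': array([ 1.19670303e-04, -4.13332951e+01, -2.32509023e+01,  7.28761987e-02,
        4.22633754e-02, -3.38736322e-05]), 'ee_pos': array([152.02826322, 554.07066636, 213.20785544]), 'ee_rot': array([-1.79907822e+02, -2.91650334e-05,  1.64654516e+02]), 'force': array([-0.37571292, -1.02918777, -0.39102954]), 'torque': array([ 0.00522248,  0.01921942, -0.01289251]), 'gripper_width': 91.24255728205783}
```

View pics/a.png

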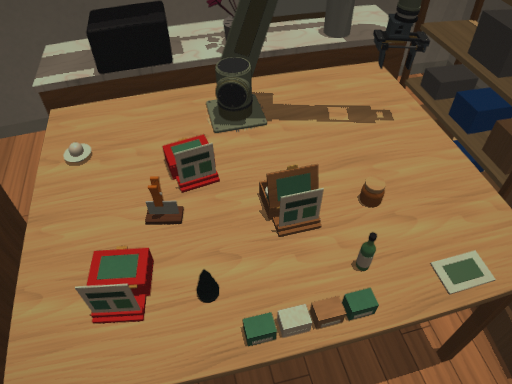

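View pics/b.png

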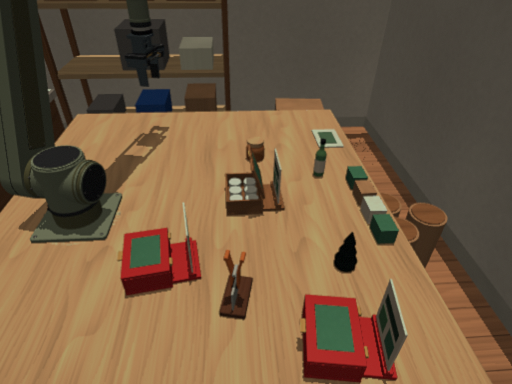

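Box-shaped candidates in the scene view are a red box at (190,160), a red box at (120,285) and a wooden box at (292,200). Only the wooden one has the wood colour, an open green-panelled lid and tins. I'll confirm that in a crop and measure it.

Run:
```python
from h import *
a=load('scene');b=load('side')
A=cv2.resize(a['color'][140:250,130:400],None,fx=2.9,fy=2.7,interpolation=cv2.INTER_CUBIC)
B=cv2.resize(b['color'][130:330,200:340],None,fx=1.9,fy=1.5)
A=A[:, :780]
out=np.zeros((A.shape[0]+300,783,3),np.uint8);out[:A.shape[0],:A.shape[1]]=A;out[A.shape[0]:A.shape[0]+B.shape[0],:B.shape[1]]=B
B2=cv2.resize(b['color'][145:215,215:295],(480,300),interpolation=cv2.INTER_CUBIC);out[A.shape[0]:,283:763]=B2
cv2.imwrite('pics/c.png',out[:,:,::-1])
for n,f in(('scene',a),('side',b)):
    X=cloud(f);c=f['color'].astype(int);hsv=cv2.cvtColor(f['color'],cv2.COLOR_RGB2HSV)
    Z=X[...,2]
    print(n)
    # orange clip
    m=(hsv[...,0]<14)&(hsv[...,1]>200)&(hsv[...,2]>120)&(Z>60)&(Z<170)&(c[...,1]>50)
    k,l,s,ce=cv2.connectedComponentsWithStats(m.astype(np.uint8))
    for i in range(1,k):
        if s[i,4]>8:
            P=X[l==i];print(' or',s[i],np.nanmedian(P,0).round(),np.nanmin(P,0).round(),np.nanmax(P,0).round())
    # generic objects above table by components
    m=(Z>12)&(Z<190)&(X[...,0]>250)&(X[...,0]<1000)&(abs(X[...,1])<500)
    k,l,s,ce=cv2.connectedComponentsWithStats(m.astype(np.uint8))
    for i in range(1,k):
        if s[i,4]>60:
            P=X[l==i];print(' ob',s[i],np.nanmedian(P,0).round(),np.nanmin(P,0).round(),np.nanmax(P,0).round(),c[l==i].mean(0).round())
```

```text
scene
 or [150 177   8   2  16] [ 444. -321.  153.] [ 439. -331.  151.] [ 446. -311.  156.]
 or [148 185   9   3  22] [ 476. -327.  154.] [ 472. -338.  152.] [ 481. -317.  157.]
 ob [ 166  143   54   48 1642] [ 345. -205.   70.] [ 250. -287.   12.] [ 375. -130.  156.] [82. 54. 43.]
 ob [ 259  164   65   71 3350] [547.  47. 104.] [433. -19.  12.] [618. 133. 174.] [70. 60. 41.]
 ob [ 145  176   38   48 1007] [ 466. -319.   41.] [ 430. -376.   12.] [ 500. -261.  157.] [78. 53. 36.]
 ob [360 176  26  30 577] [563. 302.  59.] [518. 278.  12.] [585. 342.  80.] [107.  76.  44.]
 ob [356 233  21  37 436] [774. 180.  79.] [750. 168.  12.] [785. 203. 142.] [55. 59. 43.]
 ob [  85  245   68   77 3657] [ 699. -435.   64.] [ 581. -500.   12.] [ 782. -364.  153.] [97. 57. 43.]
 ob [197 269  22  31 472] [ 755. -232.   56.] [ 729. -259.   18.] [ 773. -203.  114.] [18. 18. 16.]
 ob [ 310  287   69   41 1599] [887.  72.  50.] [855.   3.  12.] [907. 160.  55.] [88. 84. 56.]
 ob [277 304  35  32 811] [889. -48.  50.] [855. -81.  12.] [907. -11.  55.] [143. 143. 117.]
 ob [242 312  35  33 830] [ 888. -132.   50.] [ 855. -166.   13.] [908. -95.  55.] [58. 88. 61.]
side
 ob [ 225  137   58   76 2325] [521.  51.  42.] [435. -19.  12.] [613. 346. 172.] [88. 72. 52.]
 ob [313 139  13  36 317] [759. 177.  70.] [743. 165.  13.] [782. 197. 141.] [63. 65. 47.]
 ob [ 345  166   54   76 1672] [869. -46.  48.] [ 851. -166.   12.] [905. 162.  53.] [81. 88. 65.]
 ob [ 145  203   56   86 1902] [ 288. -234.   61.] [ 250. -286.   12.] [ 371. -130.  152.] [117.  47.  38.]
 ob [334 232  23  36 548] [ 735. -242.   54.] [ 712. -259.   19.] [ 767. -213.  115.] [13. 12.  9.]
 ob [ 219  250   33   67 1312] [ 456. -330.   17.] [ 418. -376.   12.] [ 496. -259.  156.] [79. 51. 33.]
 ob [ 300  279  105   88 5204] [ 675. -447.   63.] [ 581. -500.   12.] [ 763. -363.  152.] [104.  64.  49.]
```

View pics/c.png

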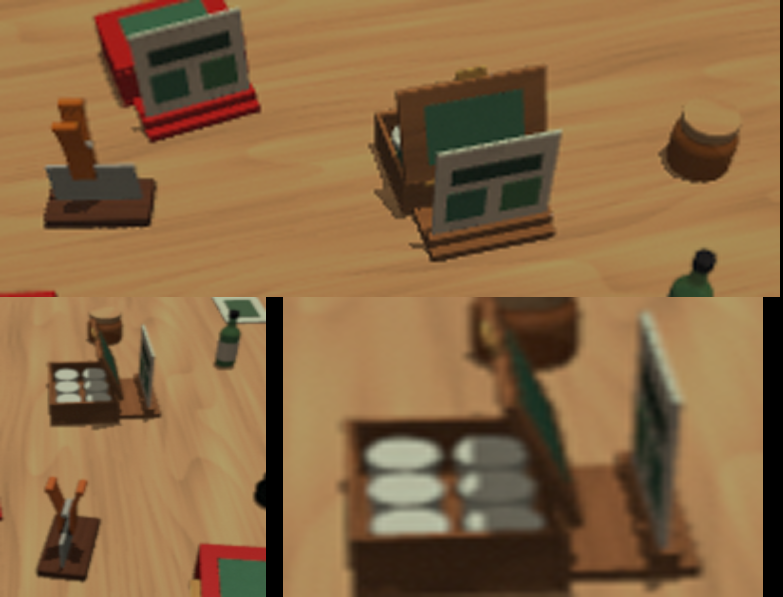

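The crop confirms the wooden box with tins and an open green-panelled lid at about (292,200), with the white sign behind it. The clip is on its rack at about (157,190), with the levers pointing up.

Run:
```python
from h import *
a=load('scene');b=load('side')
def plane(P,it=400,th=2.0,vert=False):
    rng=np.random.default_rng(0);best=None
    for _ in range(it):
        p=P[rng.choice(len(P),3,False)];n=np.cross(p[1]-p[0],p[2]-p[0]);
        if np.linalg.norm(n)<50: continue
        n/=np.linalg.norm(n)
        i=abs((P-p[0])@n)<th
        if best is None or i.sum()>best.sum(): best=i
    Q=P[best];c=Q.mean(0);n=np.linalg.svd(Q-c)[2][2];return n*np.sign(n[0]),c,best
X=cloud(a);c=a['color'].astype(int)
roi=np.zeros(X.shape[:2],bool);roi[160:240,255:330]=1
m=roi&(X[...,2]>40)&(X[...,2]<190);P=X[m]
# split sign/lid by sequential ransac
for k in range(2):
    n,ce,i=plane(P);Q=P[i]
    yaw=np.degrees(np.arctan2(n[1],n[0]));t=np.array([-np.sin(np.radians(yaw)),np.cos(np.radians(yaw)),0])
    print('plane',n.round(3),'yaw',yaw.round(1),'elev',np.degrees(np.arcsin(n[2])).round(1),'c',ce.round(1),i.sum(),'z',np.percentile(Q[:,2],[0,1,99,100]).round(1))
    s=Q@t
    for lo in range(50,180,20):
        q=s[(Q[:,2]>lo)&(Q[:,2]<lo+20)]
        if len(q): print('  ',lo,len(q),q.min().round(1),q.max().round(1))
    top=Q[Q[:,2]>Q[:,2].max()-8];print('  top mean',top.mean(0).round(1))
    P=P[~i]
# side: box rim
X=cloud(b);m=np.zeros(X.shape[:2],bool);m[150:225,220:300]=1
P=X[m&(abs(X[...,2]-55)<3)]
print('rim',len(P),P.min(0).round(),P.max(0).round(), cv2.minAreaRect(P[:,:2].astype(np.float32)))
for f in(a,b):
    X=cloud(f)
    m=(X[...,0]>400)&(X[...,0]<520)&(X[...,1]>-390)&(X[...,1]<-240)
    F=X[m&(abs(X[...,2]-16)<2.5)];print('foot',cv2.minAreaRect(F[:,:2].astype(np.float32)))
    S=X[m&(X[...,2]>30)&(X[...,2]<73)];n,ce,i=plane(S,th=1.5);print('strip',n.round(3),np.degrees(np.arctan2(n[1],n[0])).round(1),ce.round(1),i.sum(),S[i].min(0).round(),S[i].max(0).round())
    T=X[m&(X[...,2]>140)];
    for sgn in (T[:,0]<459,T[:,0]>459):
        if sgn.sum():print('lever',T[sgn].mean(0).round(1),T[sgn].min(0).round(),T[sgn].max(0).round(),sgn.sum())
```

```text
plane [0.942 0.006 0.335] yaw 0.4 elev 19.6 c [529.2  54.6 125.3] 995 z [ 54.4  61.6 168.1 174. ]
   50 27 -20.2 9.2
   70 47 -20.0 29.0
   90 233 -20.5 128.7
   110 228 -19.6 129.8
   130 249 -20.5 129.8
   150 205 -20.9 127.2
   170 6 42.2 65.7
  top mean [512.7  56.3 169.3]
plane [1.    0.008 0.005] yaw 0.5 elev 0.3 c [597.8  58.   99.6] 983 z [ 40.1  41.2 152.8 153.9]
   50 154 -6.3 111.8
   70 169 -6.3 114.1
   90 175 -5.2 114.1
   110 166 -5.9 113.9
   130 203 -6.2 114.6
   150 38 -4.7 110.6
  top mean [597.5  58.5 149.9]
rim 167 [435. -17.  52.] [598. 135.  58.] ((516.6412353515625, 58.67240905761719), (151.87255859375, 162.3871307373047), 89.7016830444336)
foot ((462.1925048828125, -319.0414123535156), (109.60969543457031, 60.277320861816406), 79.91131591796875)
strip [ 0.976 -0.219  0.02 ] -12.6 [ 461.  -315.6   49.7] 184 [ 450. -362.   30.] [ 471. -275.   73.]
lever [ 443.3 -319.1  149.3] [ 434. -332.  140.] [ 452. -307.  156.] 55
lever [ 476.  -326.2  151.3] [ 468. -338.  141.] [ 481. -314.  157.] 43
foot ((457.32720947265625, -316.94903564453125), (110.7719497680664, 60.124786376953125), 78.15797424316406)
strip [ 0.975 -0.214  0.061] -12.4 [ 453.7 -336.4   56. ] 80 [ 447. -360.   31.] [ 469. -272.   73.]
lever [ 439.8 -320.7  150.3] [ 433. -331.  141.] [ 446. -307.  156.] 64
lever [ 472.3 -328.4  151. ] [ 466. -338.  141.] [ 479. -312.  155.] 58
```

move_arm:
  increments:
    - [[0,0,0,0,0,0,0.186],[0,0,0,0,0,0,0.186],[0,0,0,0,0,0,0.186],[0,0,0,0,0,0,0.186],[0,0,0,0,0,0,0.186],[0,0,0,0,0,0,0.186],[0,0,0,0,0,0,0.186]]
  force: 20

```text
time_s: 0.98
ee_pos: [151.3, 551.8, 209.4]
ee_rot: [-179.9, 0.5, 89.2]
force: [-0.2, 1.3, 0.2]
gripper_width: 23.8
```

move_arm:
  increments:
    - [[0,-2,1.5,-0.5,0,0,0],[0,-4.5,3.5,-0.5,0,0,0],[0,-5,3.8,0,0,0,0],[0,-5,3.8,0,0,0,0],[0,-5,3.8,0,0,0,0],[0,-5,3.8,0,0,0,0],[0,-5,3.8,0,0,0,0],[0,-5,3.8,0,0,0,0],[0,-5,3.8,0,0,0,0],[0,-4,3,0,0,0,0],[0,-3,2,0,0,0,0],[0,0,0,0,0,0,0]]

```text
time_s: 2.48
ee_pos: [513.7, 53.2, 226.0]
ee_rot: [180.0, 0.9, 90.7]
force: [-0.9, 0.3, -0.0]
gripper_width: 0.9
```

move_arm:
  increments:
    - [[0,0.3,1.6,0,0,0,0],[0,0.2,1.5,0,0,-0.008,0],[0,0,0,2.5,0,-0.008,0],[0,0,0,2.5,0,0,0],[0,0,0,2.2,0,0,0],[0,0,0,0,0,0,0]]

```text
time_s: 3.22
ee_pos: [548.2, 61.8, 152.8]
ee_rot: [179.8, 1.8, 91.4]
force: [0.8, -0.0, 0.5]
gripper_width: 0.5
```

move_arm:
  increments:
    - [[0,-0.3,-1.5,0.5,0,0.03,0.02],[0,0,-1.5,0.6,0,0,0],[0,0,-1.5,0.9,0,0,0],[0,0,-1.2,1.0,0,0,0],[0,0,-1.1,1.3,0,0,0],[0,0,0,0,0,0,0]]

```text
time_s: 3.98
ee_pos: [486.6, 61.7, 114.7]
ee_rot: [178.9, 0.0, 90.7]
force: [0.0, -0.7, 0.3]
gripper_width: 0.4
```

move_arm:
  increments:
    - [[0,0,-1.0,1.2,0,0,0],[0,0,-0.8,1.5,0,0,0],[0,0,-0.5,1.4,0,0,0],[0,0,-0.2,0.8,0,0,0],[0,0,0,0,0,0,0]]

```text
time_s: 4.6
ee_pos: [468.2, 62.9, 67.6]
ee_rot: [178.3, -0.0, 90.8]
force: [-0.0, -0.8, 1.1]
gripper_width: 0.3
```

Run:
```python
from h import *
a=grab('side');cv2.imwrite('pics/d.png',cv2.resize(a['color'][100:230,180:340],(800,600))[:,:,::-1])
```

```text
(no output)
```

View pics/d.png

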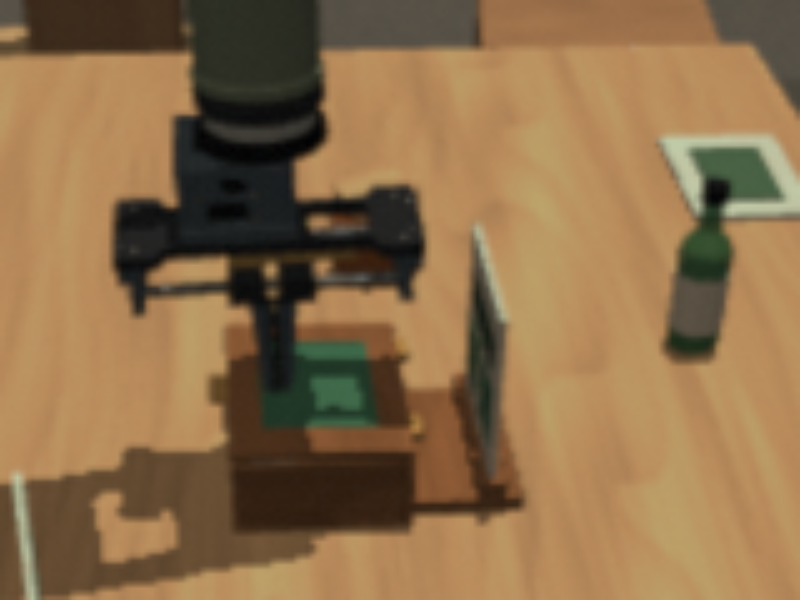

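The side view shows the fingers at (280,380) on the lid, which is nearly flat. I'll press down gently until it seats.

move_arm:
  increments:
    - [[0,0,0,0.25,-0.03,0,0],[0,0,0,0.25,0,0,0],[0,0,0,0,0,0,0]]

```text
time_s: 5.03
ee_pos: [471.2, 63.3, 64.4]
ee_rot: [176.3, -0.0, 90.8]
force: [0.3, 0.1, 0.3]
gripper_width: 0.7
```

move_arm:
  increments:
    - [[0,0,-0.2,0.1,0.035,0,0],[0,0,0,0.3,0.03,0,0],[0,0,0,0.3,0,0,0],[0,0,0,0.3,0,0,0],[0,0,0,0,0,0,0]]

```text
time_s: 5.65
ee_pos: [470.7, 63.3, 64.7]
ee_rot: [-179.9, -0.1, 90.8]
force: [-0.9, -0.6, -1.1]
gripper_width: 0.5
```

move_arm:
  increments:
    - [[0,0,0,0.4,0,0,0],[0,0,0,0.6,0,0,0],[0,0,0,0.6,0,0,0]]

```text
time_s: 6.02
ee_pos: [471.5, 63.4, 63.2]
ee_rot: [179.9, -0.1, 90.8]
force: [-17.0, -1.9, 58.5]
gripper_width: 0.6
```

Run:
```python
from h import *
print(monitor.state()['force'],monitor.state()['ee_pos'])
a=grab('side');X=cloud(a);c=a['color'].astype(int)
m=np.zeros(X.shape[:2],bool);m[165:205,222:266]=1
g=m&(X[...,2]>50)&(X[...,2]<75)
P=X[g];A=np.c_[P[:,:2]-P[:,:2].mean(0),np.ones(len(P))]
s=np.linalg.lstsq(A,P[:,2],rcond=None)[0];r=P[:,2]-A@s;k=abs(r)<3
s=np.linalg.lstsq(A[k],P[k,2],rcond=None)[0];print('lid slope',s,k.sum(),P[k].min(0),P[k].max(0))
```

```text
[-16.95979995  -1.85617581  58.47968653] [471.50224267  63.43120707  63.18634663]
lid slope [2.95199419e-03 7.10531230e-03 6.29991968e+01] 882 [426.49836356 -18.42602347  58.19756103] [551.16641631 135.22397785  66.73529019]
```

move_arm:
  increments:
    - [[0,0,0,-1.5,0,0,0],[0,0,0,-4,0,0,0],[0,0,0,-5,0,0,0],[0,0,0,-5,0,0,0],[0.5,0,0,-3,0,0,0],[1,-3,0,0,0,0,0],[1,-5,-0.1,0,0,0,0],[1,-5.5,-0.2,0,0,0,0],[1,-5.5,-0.2,0,0,0,0],[1,-5.5,-0.2,0,0,0,0],[1,-5,-0.2,0,0,0,0],[1,-4,-0.2,0,0,0,0]]

```text
time_s: 7.58
ee_pos: [470.8, -280.1, 252.1]
ee_rot: [179.6, -0.2, 91.1]
force: [0.4, -1.2, 0.4]
gripper_width: 77.5
```

move_arm:
  increments:
    - [[1,-3,0,0,0,0,0.115],[1,-1,0,0,0,0,0.115],[1,0,0,0,0,0,0]]

```text
time_s: 7.95
ee_pos: [470.3, -325.2, 249.1]
ee_rot: [179.8, -0.4, 77.3]
force: [0.6, -0.1, -0.6]
gripper_width: 91.2
```

Run:
```python
from h import *
w=grab('wrist','e');X=cloud(w);hsv=cv2.cvtColor(w['color'],cv2.COLOR_RGB2HSV)
Z=X[...,2]
s=monitor.state();Rm=R.from_euler('xyz',s['ee_rot'],degrees=True).as_matrix();p=s['ee_pos']
m=(Z>138)&(Z<170)&(np.hypot(X[...,0]-458,X[...,1]+323)<50)
k,l,st,ce=cv2.connectedComponentsWithStats(m.astype(np.uint8))
for i in range(1,k):
    if st[i,4]>30:
        P=X[l==i];top=P[P[:,2]>P[:,2].max()-6];print(st[i],'mean',P.mean(0).round(1),'top',top.mean(0).round(1),'tool',((top-p)@Rm).mean(0).round(1),P.max(0).round(1),P.min(0).round(1), hsv[l==i].mean(0).round())
m=(Z>60)&(Z<76)&(np.hypot(X[...,0]-458,X[...,1]+323)<60);P=X[m]
if len(P)>10: print('strip',len(P),cv2.minAreaRect(P[:,:2].astype(np.float32)),P.mean(0))
```

```text
[221 176  12  27 277] mean [ 441.3 -318.9  152.2] top [ 440.7 -319.6  153.9] tool [ -2.  -30.4  95. ] [ 447.5 -307.3  156.2] [ 433.1 -332.5  138.3] [ 12. 187. 154.]
[254 176  10  27 256] mean [ 473.1 -326.2  152.9] top [ 473.5 -327.   154.1] tool [-2.1  3.2 95.1] [ 480.1 -314.9  157.1] [ 466.  -340.   138.2] [ 12. 186. 168.]
strip 164 ((459.2008361816406, -317.3327331542969), (88.05399322509766, 18.01202964782715), 85.89437866210938) [ 460.69131915 -307.36220774   71.53493369]
```

View pics/e.png

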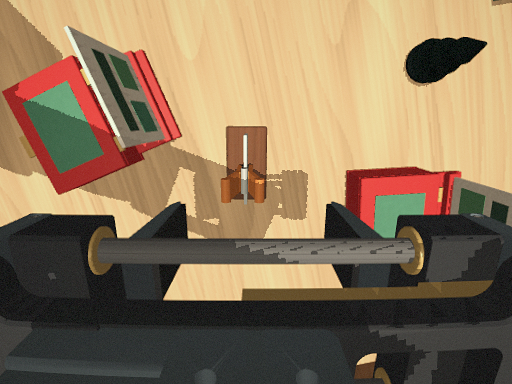

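The wrist view shows both orange levers, at (226,190) and (259,190). Their midpoint is at tool offset (-2,-13.6) mm, and the yaw already matches the clip.

move_arm:
  increments:
    - [[1,-0.2,-1.1,1.5,0,0,0],[1,0,-0.2,3,0,0,0],[1,0,0,3,0,0,0],[1,0,0,1,0,0,0],[1,0,0,0,0,0,0]]

```text
time_s: 8.62
ee_pos: [459.1, -320.3, 162.7]
ee_rot: [179.7, -0.4, 78.1]
force: [-0.6, 0.4, 0.3]
gripper_width: 91.4
```

move_arm:
  increments:
    - [[1,-0.3,-0.1,1.5,0,0.005,0.01],[1,0,0,1.2,0,0,0],[1,0,0,0.3,0,0,0],[1,0,0,0,0,0,0]]

```text
time_s: 9.12
ee_pos: [459.0, -323.7, 132.8]
ee_rot: [179.5, -0.6, 77.5]
force: [0.1, 0.3, -0.5]
gripper_width: 91.5
```

move_arm:
  increments:
    - [[0.5,0,-0.2,0,0.005,0.005,0],[0.45,0,0,0,0,0,0],[0.35,0,0,0,0,0,0],[0.28,0,0,0,0,0,0],[0.24,0,0,0,0,0,0],[0.24,0,0,0,0,0,0],[0.24,0,0,0,0,0,0],[0.24,0,0,0,0,0,0]]
  force: 20

```text
time_s: 10.12
ee_pos: [457.4, -323.6, 133.7]
ee_rot: [179.7, -0.9, 77.5]
force: [0.2, 0.0, -0.3]
gripper_width: 21.9
```

Run:
```python
from h import *
a=grab('side');cv2.imwrite('pics/f.png',cv2.resize(a['color'][200:330,190:300],(660,580))[:,:,::-1])
```

```text
(no output)
```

View pics/f.png

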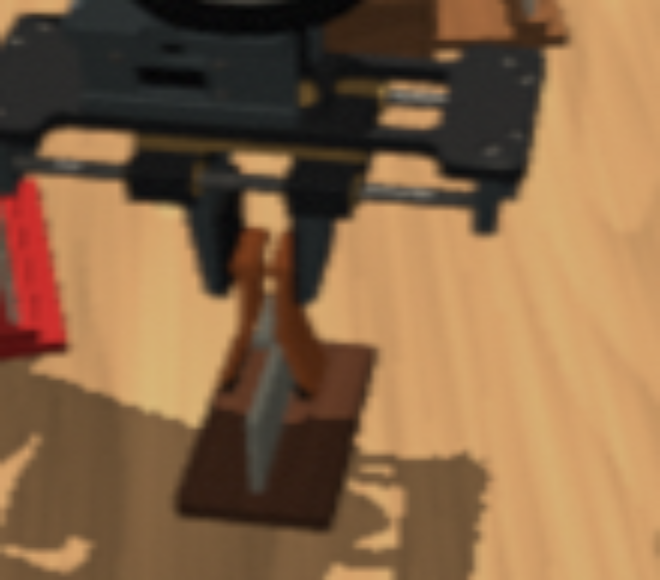

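The crop shows the clip gaping around the strip at (265,400), with the levers held in the fingers at (265,250). I'll lift it straight up.

move_arm:
  increments:
    - [[0.24,0,0,-1,0,0,0],[0.24,0,0,-1.5,0,0,0],[0.24,0,0,-2.5,0,0,0],[0.24,0,0,-2.5,0,0,0],[0.24,0,0,-2.5,0,0,0],[0.24,0,0,-2,0,0,0],[0.24,0,0,-1,0,0,0],[0.24,0,0,0,0,0,0],[0.24,0,0,0,0,0,0]]

```text
time_s: 11.3
ee_pos: [456.4, -325.7, 274.6]
ee_rot: [179.3, -0.7, 77.5]
force: [0.4, 0.8, -0.7]
gripper_width: 22.2
```

Run:
```python
from h import *
a=grab('side');cv2.imwrite('pics/g.png',cv2.resize(a['color'][90:330,180:300],(400,600))[:,:,::-1]);print(monitor.state()['force'])
```

```text
[-0.67630958  1.02987229 -1.0353952 ]
```

View pics/g.png

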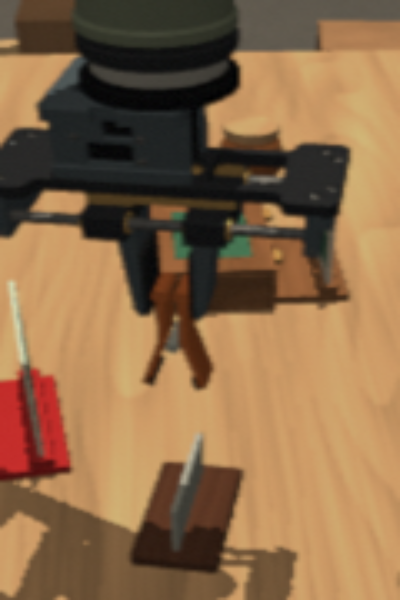

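The clip is held open at (180,330) in the crop, clear of the rack, and the lid is still shut behind it. Next I'll move it above the sign.

move_arm:
  increments:
    - [[0.24,0,0,0,0,0,-0.112],[0.24,0,0,0,0,0,-0.112],[0.24,1.5,0.5,0,0,0,0],[0.24,3,1,0,0,0,0],[0.24,4,1.5,0,0,0,0],[0.24,4,1.5,0,0,0,0],[0.24,4,1.5,0,0,0,0],[0.24,4,1.5,0,0,0,0],[0.24,4,1.5,0,0,0,0],[0.24,3,1.5,0,0,0,0],[0.24,2,1,0,0,0,0],[0.24,0,0,0,0,0,0]]

```text
time_s: 12.85
ee_pos: [570.0, -10.2, 272.3]
ee_rot: [180.0, -1.2, 89.8]
force: [-1.1, 0.2, -0.3]
gripper_width: 22.3
```

move_arm:
  increments:
    - [[0.24,2,0.7,0,0,0,0],[0.24,2.5,0.8,0,0,0,0],[0.24,1.5,0.5,0,0,0,0],[0.24,0.6,0.2,0,0,0,0],[0.24,0,0,0,0,0,0],[0.24,0,0,0,0,0,0]]

```text
time_s: 13.6
ee_pos: [590.2, 55.2, 272.4]
ee_rot: [-179.8, -1.0, 89.4]
force: [-0.1, -0.8, 0.0]
gripper_width: 21.6
```

Run:
```python
from h import *
print(monitor.state()['ee_pos'])
for n in('side','scene'):
    f=grab(n,'h_'+n);X=cloud(f);hsv=cv2.cvtColor(f['color'],cv2.COLOR_RGB2HSV);Z=X[...,2]
    near=(abs(X[...,0]-594)<45)&(abs(X[...,1]-58)<75)
    o=near&(Z>180)&(Z<300)&(hsv[...,0]<16)&(hsv[...,1]>150)
    P=X[o];print(n,'clip',o.sum(),P.min(0).round(1),P.max(0).round(1))
    for z in range(int(P[:,2].min()),280,8):
        q=P[(P[:,2]>=z)&(P[:,2]<z+8)]
        if len(q): print('  ',z,len(q),q.min(0)[:2].round(1),q.max(0)[:2].round(1),q.mean(0)[:2].round(1))
    s=near&(Z>75)&(Z<160)
    S=X[s];print(' sign',len(S),S.min(0).round(1),S.max(0).round(1));t=S[S[:,2]>135];print('  top',np.percentile(t,[5,50,95],axis=0).round(1).tolist())
a=cv2.imread('pics/h_side.png')[60:220,200:330];b=cv2.imread('pics/h_scene.png')[110:250,230:350]
cv2.imwrite('pics/h.png',np.hstack([cv2.resize(a,(400,500)),cv2.resize(b,(400,500))]))
```

```text
[590.15436441  55.24612648 272.42551632]
side clip 169 [569.5  40.  200.1] [603.9  70.  294.2]
   200 13 [569.5  41.8] [603.9  51.1] [583.3  46.5]
   208 10 [570.2  44.7] [600.6  61.6] [577.7  49.6]
   216 13 [572.   44.1] [600.4  63.4] [582.1  49.5]
   224 12 [574.3  42.6] [599.5  59.9] [581.8  49.4]
   232 11 [576.   41.1] [596.5  57.2] [583.1  47.2]
   240 11 [577.9  43. ] [596.1  59.6] [586.8  47.2]
   248 11 [578.8  42.8] [595.1  50.4] [586.   46.1]
   256 10 [578.9  44.6] [595.   50.5] [587.2  45.9]
   264 11 [580.3  43.5] [594.4  49.6] [588.2  45.6]
   272 15 [580.2  44. ] [599.9  53.1] [589.9  47.7]
 sign 194 [591.3  -2.9  76.5] [597.2 122.7 152.5]
  top [[591.7, 3.0, 136.9], [593.5, 51.0, 147.9], [596.3, 115.3, 151.1]]
scene clip 246 [570.7  42.4 196.7] [608.5  68.1 294.9]
   196 18 [571.9  42.6] [608.5  64.7] [602.5  53.4]
   204 32 [570.7  42.6] [608.4  65.7] [596.4  52.3]
   212 32 [575.5  43.2] [606.2  67.8] [599.3  54.5]
   220 31 [577.   42.4] [604.8  67.4] [599.3  52.7]
   228 29 [596.6  42.9] [603.3  67.5] [599.6  55.9]
   236 27 [579.7  42.4] [601.2  66.5] [597.   54.2]
   244 27 [579.9  42.5] [599.3  66.6] [595.4  52.2]
   252 27 [583.7  43.1] [600.2  65.2] [596.2  53.1]
   260 14 [582.1  43.2] [600.9  68.1] [595.1  52.3]
   268 4 [578.7  43.3] [582.8  44.4] [581.2  43.7]
   276 3 [578.   43.3] [580.2  43.9] [579.3  43.6]
 sign 811 [591.2  -1.5  75.1] [602.  119.3 155.7]
  top [[593.9, 3.4, 136.1], [597.5, 58.6, 145.3], [599.7, 113.3, 152.2]]
```

View pics/h.png

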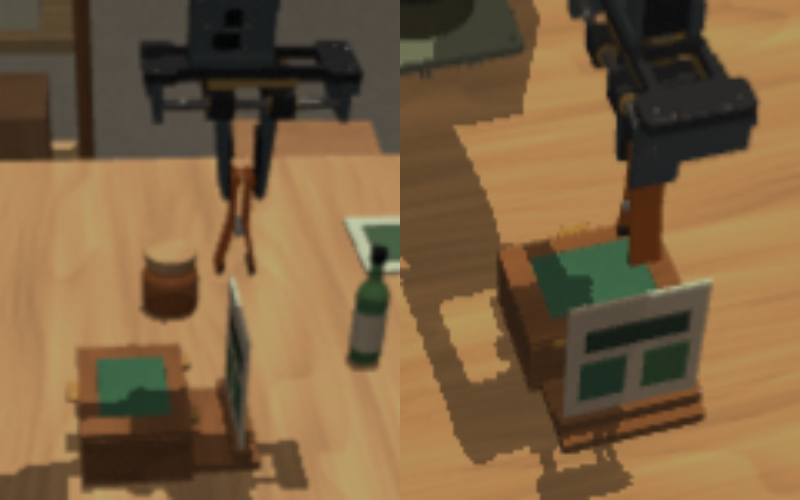

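The side crop shows the gaping jaws at (235,265) above the sign top at (232,283). The scene crop shows the clip over about the middle of the edge. Measured in the same camera, the clip needs about +6.5 mm in x and +4 mm in y, then about 70 mm down.

move_arm:
  increments:
    - [[0.24,0.4,0.65,0,0,0.015,0],[0.24,0,0,0.5,0,0,0],[0.24,0,0,1,0,0,0],[0.24,0,0,0.7,0,0,0],[0.24,0,0,0,0,0,0]]

```text
time_s: 14.32
ee_pos: [596.7, 59.3, 248.3]
ee_rot: [-179.7, -1.9, 89.3]
force: [-0.1, -0.4, -0.4]
gripper_width: 22.1
```

move_arm:
  increments:
    - [[0.24,0,0,0.3,0,-0.03,0],[0.24,0,0,0.8,0,0,0],[0.24,0,0,0.5,0,0,0],[0.24,0,0,0,0,0,0]]

```text
time_s: 14.82
ee_pos: [596.6, 59.8, 231.3]
ee_rot: [-179.7, -0.1, 89.3]
force: [-0.4, -1.2, -0.5]
gripper_width: 21.6
```

move_arm:
  increments:
    - [[0.24,0,0,0.6,0,0,0],[0.24,0,0,0.8,0,0,0],[0.24,0,0,0.8,0,0,0],[0.24,0,0,0.5,0,0,0],[0.24,0,0,0.1,0,0,0],[0.24,0,0,0,0,0,0]]

```text
time_s: 15.58
ee_pos: [596.5, 59.6, 201.2]
ee_rot: [-179.7, -0.1, 89.3]
force: [0.5, 0.3, -0.5]
gripper_width: 21.6
```

Run:
```python
from h import *
s=monitor.state();print(s['ee_pos'],s['force'],s['gripper_width'])
for n in('side','scene'):
    f=grab(n,'i_'+n);X=cloud(f);hsv=cv2.cvtColor(f['color'],cv2.COLOR_RGB2HSV);Z=X[...,2]
    near=(abs(X[...,0]-594)<45)&(abs(X[...,1]-58)<75)
    o=near&(Z>110)&(Z<220)&(hsv[...,0]<16)&(hsv[...,1]>150)
    P=X[o];print(n,'clip',o.sum(),P.min(0).round(1),P.max(0).round(1))
    for z in range(int(P[:,2].min()),200,8):
        q=P[(P[:,2]>=z)&(P[:,2]<z+8)]
        if len(q): print('  ',z,len(q),q.min(0)[:2].round(1),q.max(0)[:2].round(1))
a=cv2.imread('pics/i_side.png')[100:220,220:320];b=cv2.imread('pics/i_scene.png')[130:250,240:340]
cv2.imwrite('pics/i.png',np.hstack([cv2.resize(a,(400,480),interpolation=2),cv2.resize(b,(400,480),interpolation=2)]))
```

```text
[596.46175275  59.57608461 201.19804157] [ 0.49068477  0.33319846 -0.45551554] 21.624926122423766
side clip 146 [575.4  43.1 113. ] [608.7  99.7 219.9]
   113 1 [591.3  99.7] [591.3  99.7]
   129 7 [575.5  47.3] [608.7  54.3]
   137 13 [575.4  47.6] [608.   62.8]
   145 11 [577.9  48.1] [605.   63.1]
   153 11 [580.5  47. ] [603.9  62.5]
   161 12 [583.1  49.2] [603.9  66.1]
   169 6 [585.4  48.4] [600.3  50.2]
   177 12 [585.   47.3] [602.8  62.7]
   185 11 [584.9  45.8] [602.6  62.3]
   193 13 [585.4  45.9] [602.2  57.3]
scene clip 195 [581.9  45.9 126.2] [614.9  71.7 218.9]
   126 20 [610.1  46.7] [614.9  70.3]
   134 26 [581.9  46.5] [613.6  69.5]
   142 26 [582.4  46.3] [612.2  69.4]
   150 20 [584.1  46.4] [609.9  69. ]
   158 22 [603.7  45.9] [609.2  68.6]
   166 28 [590.5  46.7] [607.6  71.7]
   174 22 [590.8  47.5] [606.5  70.3]
   182 22 [590.3  46.7] [605.4  70.1]
   190 2 [605.4  57.8] [605.7  60.7]
   198 2 [591.2  47.9] [593.   48.4]
```

View pics/i.png

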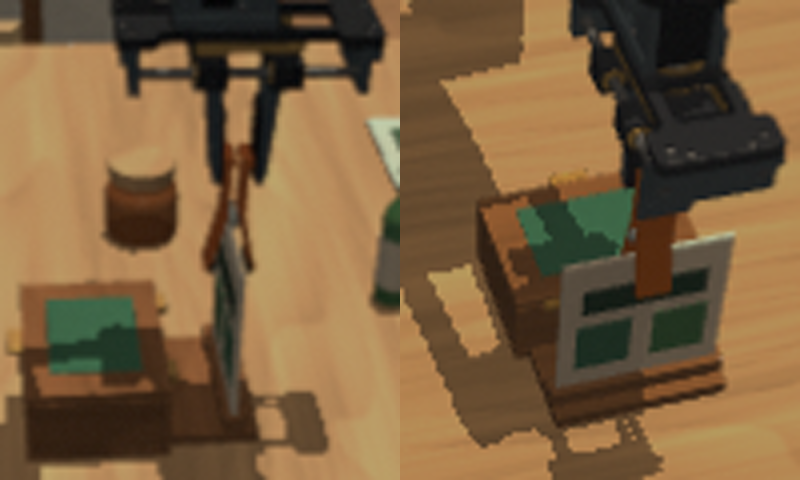

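The side crop shows a jaw on each side of the board, at (212,262) and (247,262). The scene crop shows the front jaw centred on the board at (655,290), about 20 mm below the top edge. The two cameras agree the clip is centred to within about 2 mm, the wrist force is near zero and the lid is shut. I'll hold still briefly and hand in.

move_arm:
  increments:
    - [[0.24,0,0,0,0,0,0],[0.24,0,0,0,0,0,0],[0.24,0,0,0,0,0,0]]

```text
time_s: 16.05
ee_pos: [596.8, 59.6, 202.0]
ee_rot: [-179.8, -0.1, 89.3]
force: [-0.5, -0.3, 0.3]
gripper_width: 22.0
```

Run:
```python
from h import *
s=monitor.state();print(s['ee_pos'],s['force'],s['gripper_width'],abs(s['qvel']).max());job.job_done()
```

```text
[596.8352144   59.63248452 202.01995138] [-0.5073672  -0.30357665  0.25343969] 21.954125776603213 0.0871961703103451
the job is handed in; nothing more can be done
```

The lid is closed, and the clip is held open over about the middle of the sign's top edge, one jaw on each side. I handed the job in at about 16 s with the fingers still holding it.

- **Lid:** I swept it down slowly with the closed fingers. After the final press its slope measured about 0.003 rad, and it was still shut in the last picture. That press briefly read 58 N at the wrist, more than I meant to use; the limits are 120 N at the wrist and 40 N for the arm or gripper body.
- **Clip:** It is squeezed to 22 mm across the lever ends, which should give about a 25 mm gape (0.45 rad). The jaw tips sit roughly 20 mm below the top edge. I estimate them 10–14 mm from the board's mid-plane.
- **Contact:** The wrist force was under 1 N at the end, so nothing seemed to be pressing on the sign.
- **Disagreement:** The two cameras put absolute x positions 3–6 mm apart, so I centred the clip using clip and sign from the same view. They then disagreed by up to about 4 mm on the clip's offset, which is within tolerance.
- **Not measured:** I didn't re-measure the bystanders at the end. I kept the arm clear of all three throughout. The candle and spray bottle were upright in later pictures; the tree was last seen just before I took the clip.

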